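Bring up the dressing-room mirror lights

ROBOT

A 6-joint arm with a two-finger parallel gripper is mounted at the origin on the work surface. World frame = base frame: x ahead of the robot, y to its left, z up, the work surface at z = 0. Lengths are in mm, angles in rad, forces in N, time in s.
With the tool pointing down it reaches from about 400 to 925 mm from the base axis. Payload 12.5 kg.
Tool frame: the origin (TCP) lies midway between the tips of the shut fingers; the grasp point (between the pads) lies 19 mm behind it; z points along the fingers, y is the line along which they close (so a half turn about z gives the same grasp; the last joint's range is limited). The gripper opens to 95 mm and grips with 3 to 60 N. Pads are 20 mm wide; open, the fingers measure 119 mm over their backs; the gripper's body (75 mm by 180 mm) begins 59 mm behind the grasp point.
Start: joints at [-1.326, 0.491, 1.559, -0, 1.092, -0.106], TCP at [214.804, -586.946, 214.661] pointing down, gripper open.
Joint ranges: [-3.1, 3.1], [-0.84, 2.19], [0.05, 2.79], [-1.13, 4.28], [0.06, 2.93], [-2.69, 2.69]. Speed limits (rad/s): [2.22, 2.22, 2.79, 3.14, 3.14, 3.14].

INTERFACE

Orientations are given as [roll, pitch, yaw] about the fixed x, y, z axes, in that order (R = Rz(yaw) Ry(pitch) Rx(roll)).
In Python, from cell import env gives the robot as it stands.
- The arm moves only by the tool arm_command, never from a script. Its argument "targets" is a list of rows, each a list of 5 numbers: the shift along the tool's x, y, z in mm, then the turn about the tool's z in degrees, then the opening, from 0 (shut) to 1 (fully open). In form: [[tx, ty, tz, roll, fingers], ...]. A call has 1 to 5 rows; each row is the pose to reach, as a shift and turn from the pose commanded when the call began, along the tool's axes at that moment; what a row does not reach only later rows make up. A row lasts 1/10 s, in which the tool goes at most 50 mm and 8.59 degrees, less where a joint would pass 70% of its speed; a pose out of reach is approached as far as the arm can. A call with a gripper value outside its range is refused whole. The fingers move at their own pace and stop on an object; the grip force is fixed at half the most. Time passes only in rows, so rows that repeat a pose let the fingers close. It gives the time, the measured TCP pose, the force, the opening and the grip force at its end, in the units of the state.
- env.state(): the state, without advancing time (a new reading comes with each control period).
- env.read_camera(name): name is "scene" or "top"; returns a dict with "frame" (400x640x3 uint8, red, green, blue), "vertical_fov" (degrees; the focal length in pixels is half the picture's height over the tangent of half this angle, whatever the lens; pixels are square), "cx", "cy" (the principal point, pixels), "world_from_camera" (4x4, takes a point from camera to world coordinates). Camera axes: x right, y down, z forward; pixel columns grow to the right and rows downward; lengths in mm; the calibration is good to about 2 mm. A picture is of the moment at which its call begins. There is no depth.
- env.job_done(): hands the job in; it is judged then, once.
The state is a dict: "t": time; "joints": joint angles; "qvel": joint speeds; "tau": joint torques, N m; "eef_pos": TCP position; "tcp_rot": TCP orientation; "ft_force": force on the tool from outside, world axes, zero at the start; "moment": the same for the moment, N m; "opening": opening from 0.0 (shut) to 1.0 (fully open); "grip_force": force on a finger pad.
Only numpy, scipy, OpenCV 4.12 (cv2) and the standard library are available. Lean on these libraries where they do the work, as an engineer would, in place of code of your own. Each camera call takes 0.05 s, during which the arm holds its last target. There are 200 camera calls.

TASK

Bring up the mirror lights from the control strip on the dressing table, pressing with closed fingers: first press the raised end of the rocker down until the rocker is fully over, then press the square key fully down so that it stays down, and last press the large round button fully down and let it come back up. Leave the small round button alone, and do not lift, shift or knock over any of the things standing around the strip.

Things in the scene. Friction and masses are not known exactly. Their poses are not given: they have to be found in the camera images.
- strip: control strip of the mirror lights: fixed aluminium tray 90 (x) x 340 (y) mm, 12 mm thick, with a 20 mm high lip along its far edge; origin at the centre of its underside, on the table. x points to the side away from the robot, y along the strip. Four units stand on it at y = -130, -60, 60 and 130 mm; which unit is in which place changes
- rocker_unit: black unit 62 x 62 mm, 26 high, fixed on the tray; origin at the centre of its underside (12 mm above the table), axes parallel to the strip's; its top face is 38 mm above the table. Carries the rocker switch
- rocker (a joint): tilt of the rocker, a flat white oblong paddle 60 (x) x 26 (y) x 8 mm pivoted about the y axis at the middle of its length, 12 mm above its unit's top face. 0 = off, the end nearest the robot (-x) raised; 0.5 rad = fully on (stop), that end down and the far end raised. Starts at 0 to 0.08. Friction 0.06 N m (about 3 N pressed at the raised end); stays where it is left
- rocker_raised_end (a point): point on the paddle's top surface 22 mm from the pivot, at the end that is raised at first (about 59 mm above the table when off, 48 mm when on); moves with the paddle. Press down here
- key_unit: black unit 62 x 62 mm, 26 high, fixed on the tray; origin at the centre of its underside (12 mm above the table), axes parallel to the strip's; its top face is 38 mm above the table. Carries the square key
- key (a joint): travel of the square white key (34 x 34 mm), downwards: 0 = up, top face 10 mm above its unit; 0.007 m = fully down (stop), still 3 mm above the unit. Starts at 0 to 0.001. Friction 3 N; stays where it is pushed
- key_top (a point): centre of the square key's top face; moves with it
- round_unit: black unit 62 x 62 mm, 26 high, fixed on the tray; origin at the centre of its underside (12 mm above the table), axes parallel to the strip's; its top face is 38 mm above the table. Carries the large round button
- round (a joint): travel of the large round white button (36 mm diameter), downwards: 0 = up, top 10 mm above its unit; 0.007 m = fully down (stop). Spring: 1.5 N at the start, 5 N fully down; comes back up when let go
- round_top (a point): centre of the large round button's top; moves with it
- small_unit: black unit 62 x 62 mm, 26 high, fixed on the tray; origin at the centre of its underside (12 mm above the table), axes parallel to the strip's; its top face is 38 mm above the table. Carries the small round button, not to be pressed
- small (a joint): travel of the small round white button (18 mm diameter), downwards, 0 to 0.007 m; same spring as the large one. Leave it alone
- small_top (a point): centre of the small round button's top
- pot: small glass cream pot with brass cap, 32 mm diameter, 34 high, standing on the strip's tray in the middle gap; loose; origin at the centre of its underside, z up. Leave it alone
- lipstick_near: closed black lipstick tube, 21 mm diameter, 70 high, standing on the table on the robot's side of the strip; loose; origin at the centre of its underside, z up. Leave it alone
- lipstick_far: closed black lipstick tube, 21 mm diameter, 70 high, standing beyond the strip; loose; origin at the centre of its underside, z up. Leave it alone
- compact: black round powder compact, 72 mm diameter, 15 high, lying on the robot's side of the strip; loose; origin at the centre of its underside, z up. Leave it alone
- cream: white cream jar, 60 mm diameter, 50 high, beyond the strip; loose; origin at the centre of its underside, z up. Leave it alone
- water_bottle: blue drinking flask with a carrying loop, 74 mm diameter, 230 high, on the left of the table; loose; origin at the centre of its underside, z up. Leave it alone
- hair_spray: spray can, 50 mm diameter, 190 high, on the right of the table; loose; origin at the centre of its underside, z up. Leave it alone

How it is judged (in metres and radians):
On the way, in this order (a step that is already met when the one before it is completed fails the run):
1. the rocker is pressed fully over (value of joint rocker above 0.42 rad), for 0.05 s.
2. the square key is pressed fully down (value of joint key above 0.0055 m), for 0.05 s.
3. the fingers press the large round button fully down (value of joint round above 0.0055 m and contact force between the fingers and round_unit above 0.5 N), for 0.05 s.
At the end, for the whole second after the job is handed in: the rocker is over by more than 0.42 of its 0.5 rad, the square key down by more than 5.5 of its 7 mm, both round buttons back up to within 1.5 mm, and every loose thing upright and within 12 mm of where it stood (value of joint rocker above 0.42 rad and value of joint key above 0.0055 m and value of joint each of round, small below 0.0015 m and distance of each of pot, lipstick_near, lipstick_far, compact, cream, water_bottle, hair_spray from where it was at the start of the episode below 0.012 m and angle between each of pot, lipstick_near, lipstick_far, compact, cream, water_bottle, hair_spray's own z axis and vertical below 0.3 rad); the robot touches nothing.
It fails at once if the small round button is pressed (more than 3 mm) (value of joint small above 0.003 m).
It fails at once if the square key is pressed (more than 3 mm) before the rocker is over (value of joint key above 0.003 m and value of joint rocker below 0.4 rad).
It fails at once if the large round button is pressed (more than 3 mm) before the rocker is over and the square key is down (value of joint round above 0.003 m and (value of joint rocker below 0.4 rad or value of joint key below 0.005 m)).
It fails at once if a thing standing around is lifted, shifted more than 12 mm or knocked over (distance of any of pot, lipstick_near, lipstick_far, compact, cream, water_bottle, hair_spray from where it was at the start of the episode above 0.012 m or angle between any of pot, lipstick_near, lipstick_far, compact, cream, water_bottle, hair_spray's own z axis and vertical above 0.3 rad).
It also fails if it takes over 43 s, if anything falls off the work surface, if the arm or the gripper's body presses on something with over 40 N, if the wrist force passes 120 N, or if a joint passes its speed limit or range.

## Working session

There is one attempt and no reset: what is moved stays moved. The work goes in short steps, Python scripts to look and compute and a tool call to move; the robot and the scene stay as the last step left them, time stands still between calls to the robot, and variables do not carry over. Pictures are saved under pics/ and viewed, at most 10 in all, crops included, and the job is handed in when it is done.

Besides the shell and the picture viewer there is one more tool, called after ">>>" by a JSON object that holds its "api" and its "payload", one argument or row to a line. arm_command: Moves the arm, as the interface text tells. Its arguments: {"type":"object","properties":{"targets":{"type":"array","items":{"type":"array","items":{"type":"number"}}}},"required":["targets"]}

```bash
mkdir -p pics; cat > h.py <<'E'
import numpy as np, cv2
from cell import env
def cam(n):
    c=env.read_camera(n); c['f']=200/np.tan(np.radians(c['vertical_fov'])/2); return c
def ray(c,u,v,z):
    T=np.array(c['world_from_camera']); d=T[:3,:3]@np.array([(u-c['cx'])/c['f'],(v-c['cy'])/c['f'],1])
    o=T[:3,3]; return o+d*(z-o[2])/d[2]
def proj(c,p):
    T=np.linalg.inv(np.array(c['world_from_camera'])); q=T[:3,:3]@np.array(p)+T[:3,3]
    return c['f']*q[:2]/q[2]+[c['cx'],c['cy']]
E
python3 - <<'E'
from h import *
for n in('top','scene'):
    c=cam(n); cv2.imwrite(f'pics/{n}0.png',c['frame'][:,:,::-1]); print(n,c['f'],c['cx'],c['cy'],np.round(c['world_from_camera'],3).tolist())
s=env.state();print(s)
E
```

```text
top 448.79599478649715 320.75354775059145 198.6338827821588 [[-0.016, -0.997, 0.076, 449.872], [-1.0, 0.016, -0.002, -32.35], [0.001, -0.076, -0.997, 1400.588], [0.0, 0.0, 0.0, 1.0]]
scene 495.23819265569415 330.2998174554365 194.1791494769016 [[-0.493, 0.517, -0.699, 1351.428], [0.87, 0.298, -0.393, 459.471], [0.005, -0.802, -0.597, 754.497], [0.0, 0.0, 0.0, 1.0]]
{'t': 0.1, 'joints': array([-1.32560028e+00,  4.91468005e-01,  1.55942142e+00,  2.53014848e-05,
        1.09169083e+00, -1.05576988e-01]), 'qvel': array([-0.00054362, -0.00185265, -0.00239003,  0.0001641 ,  0.00120435,
       -0.00190283]), 'tau': array([ 3.33039141e-03, -6.13623691e+01, -2.58605361e+01,  6.94497395e-02,
        4.70244011e-02, -5.37467065e-05]), 'eef_pos': array([ 214.74973387, -586.70426406,  214.12827914]), 'tcp_rot': array([-3.14061292e+00, -1.26390226e-04,  3.50761296e-01]), 'ft_force': array([-0.730158  ,  0.63788532,  0.10447927]), 'moment': array([-0.02103694,  0.02053031,  0.00843161]), 'grip_force': 0.0, 'opening': 0.9985734865422555}
```

View pics/top0.png

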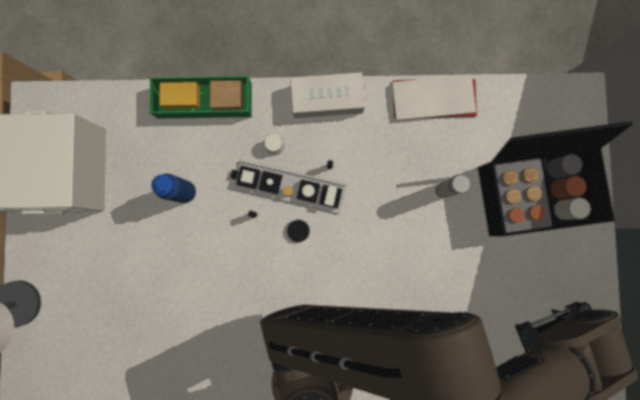

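View pics/scene0.png

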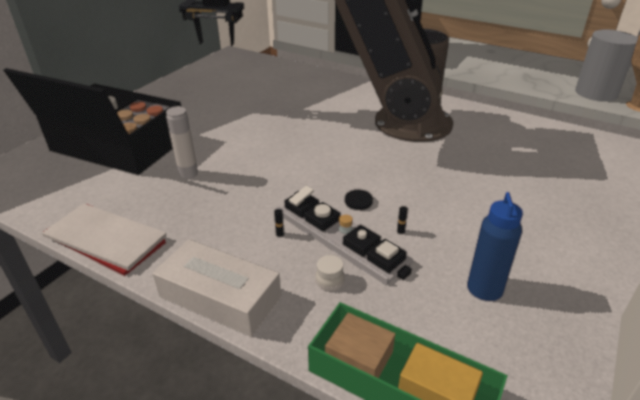

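The top view shows, left to right (+y to -y): key (247,177), small button (270,182), pot (288,190), large round button (309,190), rocker (331,196). The near lipstick is at (252,214), the far one at (330,164) and the compact at (298,231). The scene view shows the same order reversed. Next I'll measure the white caps in both views.

```bash
cat > m.py <<'E'
from h import *
def blobs(c,box,thr=60):
    x0,y0,x1,y1=box; g=c['frame'][y0:y1,x0:x1].astype(int)
    dark=(g.max(2)<thr).astype(np.uint8)
    # white caps = bright areas enclosed by the black units
    n,l,s,ce=cv2.connectedComponentsWithStats(dark)
    out=[]
    for i in range(1,n):
        if s[i,4]<40: continue
        m=(l==i).astype(np.uint8)
        cs,_=cv2.findContours(m,cv2.RETR_EXTERNAL,cv2.CHAIN_APPROX_NONE)
        hull=np.zeros_like(m); cv2.fillConvexPoly(hull,cv2.convexHull(cs[0]),1)
        w=(hull>0)&(g.min(2)>110)
        if w.sum()<5: print('dark',s[i],ce[i]+[x0,y0]);continue
        v,u=np.nonzero(w); out.append((u.mean()+x0,v.mean()+y0,int(w.sum()),ce[i]+[x0,y0]))
    return out
E
python3 - <<'E'
from m import *
for n,b in(('top',(222,150,352,248)),('scene',(265,175,425,290))):
    c=cam(n); x0,y0,x1,y1=b
    for o in blobs(c,b): print(n,np.round(o[:2],1),o[2],'z48',ray(c,*o[:2],48).round(1),'z50',ray(c,*o[:2],50).round(1))
    cv2.imwrite(f'pics/{n}c.png',cv2.resize(c['frame'][y0:y1,x0:x1,::-1],None,fx=5,fy=5,interpolation=cv2.INTER_CUBIC))
E
```

```text
dark [98 36  7 18 72] [322.84722222 194.66666667]
dark [112  39   7  18  54] [337.24074074 197.94444444]
dark [ 66  71  21  21 336] [297.60416667 230.63095238]
top [247.1 176.2] 132 z48 [624.8 187.4  48. ] z50 [624.5 187.1  50. ]
top [269.5 181.2] 28 z48 [608.5 119.5  48. ] z50 [608.3 119.3  50. ]
top [308.  190.2] 112 z48 [579.1   3.2  48. ] z50 [579.    3.1  50. ]
dark [ 81  15  27  20 415] [358.54698795 199.60963855]
dark [134  32   8  14  86] [402.63953488 213.48837209]
dark [10 35  8 14 90] [278.41111111 216.15555556]
dark [133  49   7   9  58] [401.03448276 228.06896552]
dark [11 52  8  9 57] [279.54385965 230.92982456]
dark [132  90  14  14 138] [403.68115942 271.64492754]
scene [313.8 206.5] 208 z48 [584.6 -14.7  48. ] z50 [586.8 -13.4  50. ]
scene [382.2 246. ] 266 z48 [628.  178.6  48. ] z50 [630.  179.4  50. ]
```

View pics/topc.png

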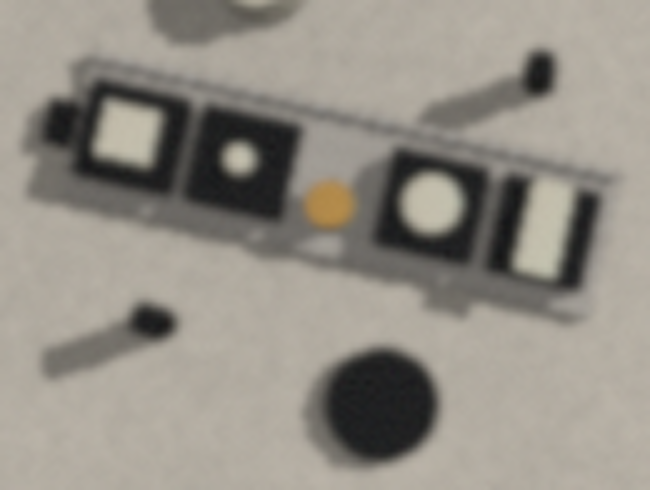

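View pics/scenec.png

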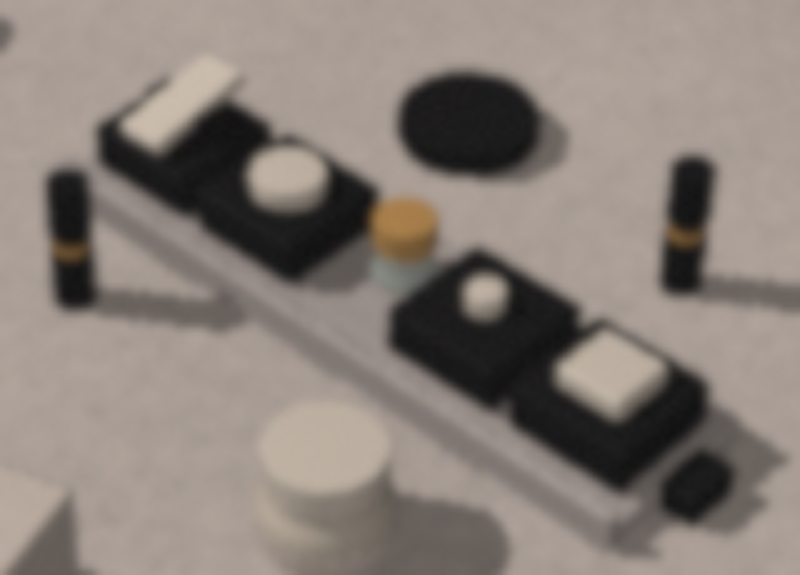

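The top crop shows the rocker paddle centred near crop (544,228), and the spacings measure 69.8 and 120 mm against the true 70 and 120 mm. The scene crop shows the rocker's robot-side end raised. I'll cross-check by projecting into the scene view, then compute the first move.

```bash
cat > t.py <<'E'
from h import *
from scipy.spatial.transform import Rotation as R
K,RO=np.array([624.8,187.4]),np.array([579.1,3.2])
ey=(K-RO)/np.linalg.norm(K-RO); ex=np.array([ey[1],-ey[0]]); yaw=np.arctan2(ex[1],ex[0])
C=(K-130*ey+RO+60*ey)/2
P={'rock':C-130*ey-21*ex,'key':C+130*ey,'round':C-60*ey,'small':C+60*ey,'rockc':C-130*ey}
def shift(name,z):
    s=env.state(); r=R.from_euler('xyz',s['tcp_rot'])
    print(name,np.round(P[name],1),'tcp',s['eef_pos'].round(1),'F',s['ft_force'].round(1),'t',s['t'],'open',round(s['opening'],2),'shift',(r.inv().apply(np.r_[P[name],z]-s['eef_pos'])).round(1),'turn',np.degrees(s['tcp_rot'][2]-yaw).round(1))
E
python3 - <<'E'
from t import *
c=cam('scene'); print('strip',C,np.degrees(yaw))
for n,z in(('rock',59),('rockc',54),('key',48),('round',48),('small',48)): 
    p=proj(c,np.r_[P[n],z]); print(n,P[n].round(1),'crop px',((p-[265,175])*5).round())
c=cam('top'); print('rock centre top crop',((proj(c,np.r_[P['rockc'],54])-[222,150])*5).round())
shift('rock',110)
E
```

```text
strip [593.52201675  61.32987933] -13.933733556450791
rock [541.8 -59.8] crop px [209.  62.]
rockc [562.2 -64.8] crop px [178.  90.]
key [624.8 187.5] crop px [608. 358.]
round [579.1   3.1] crop px [283. 163.]
small [608.  119.6] crop px [481. 281.]
rock centre top crop [543. 226.]
rock [541.8 -59.8] tcp [ 214.8 -586.9  214.5] F [-0.2 -0.7  0.4] t 0.3 open 1.0 shift [ 488.3 -382.6  104.6] turn 34.0
```

>>> {"api": "arm_command", "payload": {
  "targets": [
    [38,-30,0,0,0],
    [76,-60,0,0,0],
    [114,-90,0,0,0],
    [152,-120,0,0,0],
    [190,-150,0,0,0]
  ]
}}

```text
t: 0.8
eef_pos: [342.3, -379.1, 214.8]
tcp_rot: [3.141, -0.0, 0.35]
ft_force: [0.4, -0.7, 1.0]
opening: 0.637
grip_force: 0.0
```

>>> {"api": "arm_command", "payload": {
  "targets": [
    [38,-30,0,0,0],
    [76,-60,0,0,0],
    [114,-90,0,0,0],
    [152,-120,0,0,0],
    [190,-150,0,0,0]
  ]
}}

```text
t: 1.3
eef_pos: [469.3, -172.8, 214.8]
tcp_rot: [3.141, -0.0, 0.351]
ft_force: [1.0, -0.6, 0.3]
opening: 0.217
grip_force: 0.0
```

>>> {"api": "arm_command", "payload": {
  "targets": [
    [30,-25,10,8,0],
    [60,-50,25,16,0],
    [90,-70,40,24,0],
    [108,-82,60,32,0],
    [108,-82,80,34,0]
  ]
}}

```text
t: 1.8
eef_pos: [543.1, -58.4, 133.9]
tcp_rot: [-3.141, -0.001, -0.245]
ft_force: [-0.5, 0.4, -0.1]
opening: 0.004
grip_force: 0.0
```

>>> {"api": "arm_command", "payload": {
  "targets": [
    [0,0,0,0,0],
    [0,0,0,0,0]
  ]
}}

```text
t: 2.0
eef_pos: [541.8, -60.7, 134.9]
tcp_rot: [3.141, 0.0, -0.241]
ft_force: [-0.1, -0.3, 0.3]
opening: 0.003
grip_force: 0.0
```

```bash
python3 - <<'E'
from t import *
shift('rock',60)
c=cam('scene'); cv2.imwrite('pics/s2.png',cv2.resize(c['frame'][120:290,250:450,::-1],None,fx=4,fy=3.5))
E
```

```text
rock [541.8 -59.8] tcp [541.8 -60.7 134.9] F [-0.1 -0.3  0.3] t 2.0 open 0.0 shift [-0.2 -0.9 74.9] turn 0.1
```

View pics/s2.png

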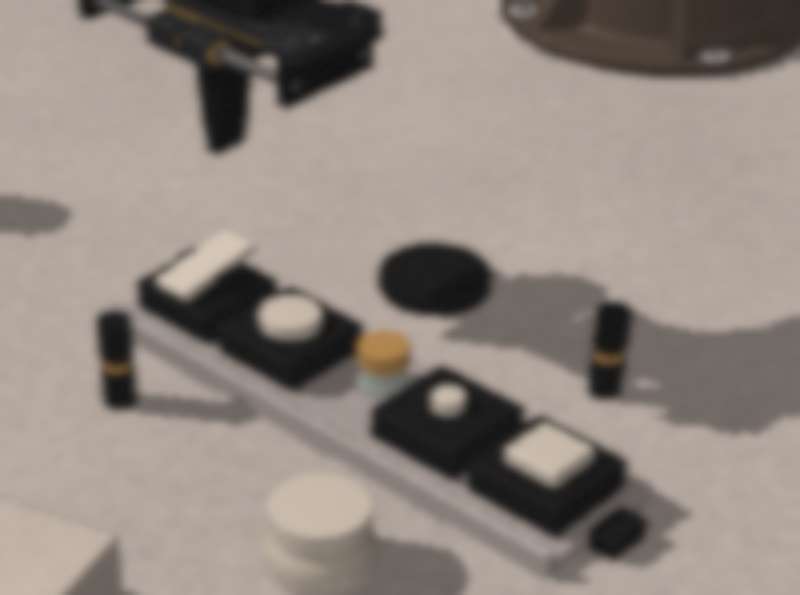

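The view shows the shut fingers at crop (225,148), hovering above and behind the rocker's raised end, with everything else untouched. I'll descend and press until the force shows the stop.

>>> {"api": "arm_command", "payload": {
  "targets": [
    [-3,-1,25,0,0],
    [-3,-1,50,0,0],
    [-3,-1,66,0,0],
    [-3,-1,70,0,0],
    [-3,-1,70,0,0]
  ]
}}

```text
t: 2.55
eef_pos: [539.4, -59.3, 65.3]
tcp_rot: [3.142, -0.001, -0.243]
ft_force: [0.8, -0.2, 0.1]
opening: 0.006
grip_force: 0.0
```

>>> {"api": "arm_command", "payload": {
  "targets": [
    [0,0,3,0,0],
    [0,0,6,0,0],
    [0,0,9,0,0],
    [0,0,12,0,0],
    [0,0,12,0,0]
  ]
}}

```text
t: 3.05
eef_pos: [538.8, -58.7, 52.4]
tcp_rot: [3.142, 0.001, -0.243]
ft_force: [-2.5, 1.7, 2.2]
opening: 0.005
grip_force: 1.1
```

>>> {"api": "arm_command", "payload": {
  "targets": [
    [0,0,1,0,0],
    [0,0,1,0,0],
    [0,0,2,0,0],
    [0,0,2,0,0]
  ]
}}

```text
t: 3.45
eef_pos: [538.8, -58.7, 50.7]
tcp_rot: [3.142, 0.001, -0.243]
ft_force: [-4.2, 0.8, 6.1]
opening: 0.003
grip_force: 3.2
```

>>> {"api": "arm_command", "payload": {
  "targets": [
    [0,0,1,0,0],
    [0,0,1,0,0],
    [0,0,2,0,0],
    [0,0,2,0,0]
  ]
}}

```text
t: 3.85
eef_pos: [538.9, -58.8, 50.0]
tcp_rot: [3.141, -0.0, -0.242]
ft_force: [-8.8, 1.6, 23.0]
opening: 0.008
grip_force: 12.7
```

>>> {"api": "arm_command", "payload": {
  "targets": [
    [0,0,1,0,0],
    [0,0,1,0,0]
  ]
}}

```text
t: 4.05
eef_pos: [539.0, -58.8, 49.8]
tcp_rot: [3.141, -0.001, -0.242]
ft_force: [-13.0, 3.3, 33.1]
opening: 0.008
grip_force: 17.9
```

The force jumped at the stop, at the expected height of about 50 mm. I'll lift and travel to the key.

>>> {"api": "arm_command", "payload": {
  "targets": [
    [0,0,-20,0,0],
    [0,0,-60,0,0],
    [6,-30,-80,0,0],
    [12,-75,-80,0,0],
    [18,-120,-80,0,0]
  ]
}}

```text
t: 4.55
eef_pos: [586.8, 54.3, 128.7]
tcp_rot: [-3.141, -0.003, -0.244]
ft_force: [0.3, -0.6, 0.1]
opening: 0.004
grip_force: 0.0
```

>>> {"api": "arm_command", "payload": {
  "targets": [
    [3,-45,0,0,0],
    [6,-90,0,0,0],
    [6,-125,0,0,0],
    [6,-140,0,0,0],
    [6,-140,0,0,0]
  ]
}}

```text
t: 5.05
eef_pos: [625.1, 189.3, 127.2]
tcp_rot: [-3.141, -0.0, -0.24]
ft_force: [0.1, -0.6, -0.0]
opening: 0.003
grip_force: 0.0
```

```bash
python3 - <<'E'
from t import *
shift('key',50)
c=cam('scene'); print('tip px',((proj(c,env.state()['eef_pos'])-[250,120])*4).round())
cv2.imwrite('pics/s3.png',cv2.resize(c['frame'][120:270,250:450,::-1],None,fx=4,fy=4))
E
```

```text
key [624.8 187.5] tcp [625.1 189.3 127.2] F [ 0.1 -0.6 -0. ] t 5.05 open 0.0 shift [ 0.1  1.9 77.2] turn 0.2
tip px [559. 389.]
```

View pics/s3.png

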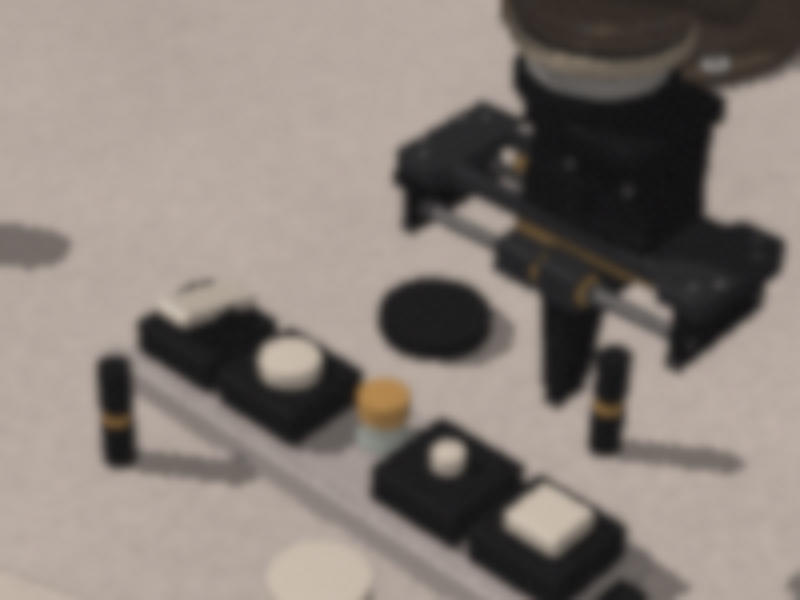

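The view shows the rocker over, with its far end now raised. The fingertip is at crop (562,400) against a predicted (559,389), the same small scene-camera offset seen at the key, so the lateral aim is right. I'll press the key.

>>> {"api": "arm_command", "payload": {
  "targets": [
    [0,2,30,0,0],
    [0,2,60,0,0],
    [0,2,74,0,0],
    [0,2,77,0,0],
    [0,2,77,0,0]
  ]
}}

```text
t: 5.6
eef_pos: [624.8, 185.1, 51.0]
tcp_rot: [3.142, -0.0, -0.244]
ft_force: [0.7, 0.5, 0.2]
opening: 0.003
grip_force: 0.0
```

>>> {"api": "arm_command", "payload": {
  "targets": [
    [0,0,3,0,0],
    [0,0,5,0,0],
    [0,0,7,0,0],
    [0,0,9,0,0],
    [0,0,9,0,0]
  ]
}}

```text
t: 6.1
eef_pos: [624.7, 185.9, 41.7]
tcp_rot: [-3.141, -0.001, -0.243]
ft_force: [2.0, -0.7, 1.3]
opening: 0.005
grip_force: 1.1
```

>>> {"api": "arm_command", "payload": {
  "targets": [
    [0,0,1,0,0],
    [0,0,1,0,0],
    [0,0,2,0,0],
    [0,0,2,0,0]
  ]
}}

```text
t: 6.5
eef_pos: [624.8, 185.9, 41.0]
tcp_rot: [-3.141, -0.001, -0.242]
ft_force: [-1.9, -2.6, 14.7]
opening: 0.004
grip_force: 7.4
```

The height of 41 mm and the force jump put the key at its stop. Next is the round button.

>>> {"api": "arm_command", "payload": {
  "targets": [
    [0,0,-30,0,0],
    [0,0,-60,0,0],
    [0,30,-70,0,0],
    [0,75,-70,0,0],
    [0,120,-70,0,0]
  ]
}}

```text
t: 7.0
eef_pos: [594.6, 68.8, 109.7]
tcp_rot: [3.142, 0.0, -0.241]
ft_force: [-0.3, -1.0, 0.6]
opening: 0.004
grip_force: 0.0
```

>>> {"api": "arm_command", "payload": {
  "targets": [
    [0,45,0,0,0],
    [0,65,0,0,0],
    [0,68,0,0,0],
    [0,68,0,0,0]
  ]
}}

```text
t: 7.4
eef_pos: [579.1, 3.3, 109.5]
tcp_rot: [-3.142, 0.001, -0.244]
ft_force: [0.0, 0.2, -0.2]
opening: 0.003
grip_force: 0.0
```

```bash
python3 - <<'E'
from t import *
shift('round',50)
c=cam('scene')
cv2.imwrite('pics/s4.png',cv2.resize(c['frame'][140:290,250:450,::-1],None,fx=4,fy=4))
E
```

```text
round [579.1   3.1] tcp [579.1   3.3 109.5] F [ 0.   0.2 -0.2] t 7.4 open 0.0 shift [ 0.1  0.2 59.5] turn -0.0
```

View pics/s4.png

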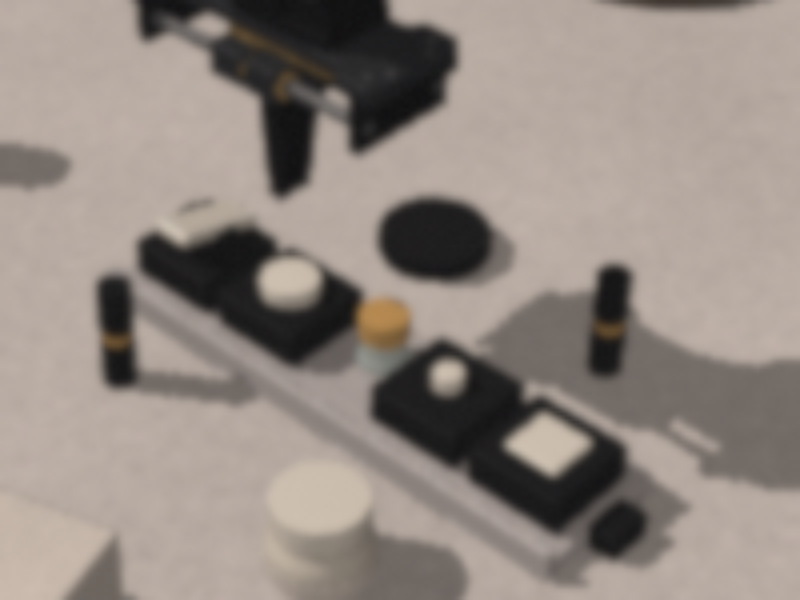

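The key at (548,445) is down with almost no side face showing, the rocker is over, and the fingers are above the round button at (290,280). I'll press it.

>>> {"api": "arm_command", "payload": {
  "targets": [
    [0,0,30,0,0],
    [0,0,50,0,0],
    [0,0,58,0,0],
    [0,0,62,0,0],
    [0,0,66,0,0]
  ]
}}

```text
t: 7.95
eef_pos: [579.5, 4.1, 44.0]
tcp_rot: [-3.141, -0.0, -0.242]
ft_force: [-2.3, 3.0, 2.5]
opening: 0.005
grip_force: 1.8
```

>>> {"api": "arm_command", "payload": {
  "targets": [
    [0,0,2,0,0],
    [0,0,4,0,0],
    [0,0,5,0,0],
    [0,0,5,0,0],
    [0,0,5,0,0]
  ]
}}

```text
t: 8.45
eef_pos: [579.7, 3.7, 41.0]
tcp_rot: [-3.141, -0.002, -0.243]
ft_force: [-6.9, 4.3, 23.6]
opening: 0.002
grip_force: 11.7
```

The round button is fully down, with 23 N at z = 41 mm. I'll lift clear and check.

>>> {"api": "arm_command", "payload": {
  "targets": [
    [0,0,-20,0,0],
    [0,0,-50,0,0],
    [0,0,-90,0,0],
    [0,0,-110,0,0],
    [0,0,-110,0,0]
  ]
}}

```text
t: 8.95
eef_pos: [580.7, 3.1, 152.0]
tcp_rot: [-3.141, -0.006, -0.243]
ft_force: [0.7, -0.2, -0.2]
opening: 0.008
grip_force: 0.0
```

```bash
python3 - <<'E'
from t import *
shift('round',50)
c=cam('scene')
cv2.imwrite('pics/s5.png',cv2.resize(c['frame'][140:290,250:450,::-1],None,fx=4,fy=4))
E
```

```text
round [579.1   3.1] tcp [580.7   3.1 152. ] F [ 0.7 -0.2 -0.2] t 8.95 open 0.01 shift [ -2.2   0.4 102. ] turn 0.0
```

View pics/s5.png

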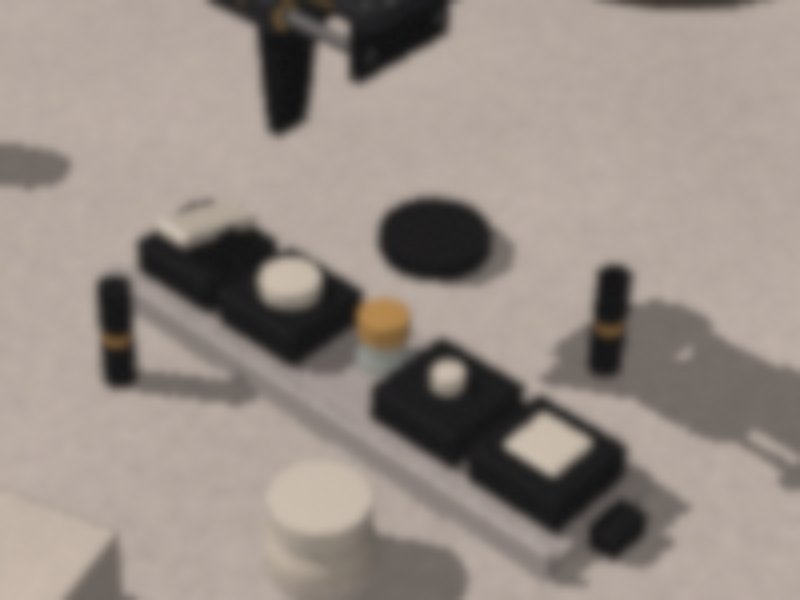

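The rocker is over, the key is down at (548,445), the round button is back up at (290,280), everything around stands as before, and the fingers are clear. Handing in.

```bash
python3 -c "
from cell import env
print(env.job_done())"
```

```text
the job is handed in; nothing more can be done
None
```

The job is handed in: rocker fully over, square key down and staying down, large round button pressed and back up, and in the last picture the small button and the things around the strip looked undisturbed (no verdict was returned).

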